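# Seat a heating block in the dry block heater

### The arm

A 6-joint arm with a two-finger parallel gripper is mounted at the origin on a cart in front of the work surface, level with it; the furniture and walls round the work are solid. World frame = base frame: x ahead of the robot, y to its left, z up, the work surface at z = 0. Lengths are in m, angles in rad, forces in N, time in s.
With the tool pointing down it reaches from about 0.35 to 0.975 m from the base axis. Payload 4.9 kg.
Tool frame: the origin (TCP) lies at the very end of the fingers, on their centre line; the grasp point (between the pads) lies manip.grip_point_offset behind it (manip.grip_point_offset is the distance from the TCP to the grasp point, in m); z points along the fingers, y is the line along which they close (so a half turn about z gives the same grasp; the last joint's range is limited). The gripper opens to 85 mm and grips with 20 to 120 N. Pads are 22 mm wide; open, the fingers measure 114 mm over their backs; the gripper's body (76 mm by 85 mm) begins 54 mm behind the grasp point. The pads swing forward as they close: fully open they stand 13 mm farther back than shut.
Start: joints at [1.134, 0.053, 1.613, -0, 1.476, -0.119], TCP at [0.195, 0.594, 0.231] pointing down, gripper open.
Joint ranges: [-3.01, 3.01], [-1.01, 2.22], [0.06, 2.58], [-1.02, 4.17], [0.09, 2.62], [-3.14, 3.14]. Speed limits (rad/s): [2.57, 2.57, 3.14, 3.14, 3.14, 3.14].

### API

Orientations are given as a unit quaternion [w, x, y, z].
In Python, from plant import manip gives the robot as it stands.
- The arm moves only by the shell command python3 -m crank 'ROWS' [OPENING]. ROWS is JSON, a list of rows, each an object of numbers: "x", "y", "z": the shift along the tool's x, y, z in cm; "turn": the turn about the tool's z in rad. In form: [{"x": .., "y": .., "z": .., "turn": ..}, ...]. A call has 1 to 5 rows; each row shifts and turns the commanded pose from where the row before left it, along the tool's axes as they then stand; what a row does not reach is not made up. A row lasts 1/10 s, in which the tool goes at most 50 mm and 8.59 degrees, less where a joint would pass 70% of its speed; a pose out of reach is approached as far as the arm can. A call with a gripper value outside its range is refused whole. OPENING is the opening in per cent of the stroke, from 0 (shut) to 100 (fully open), set as the call begins (- or left out, the last holds). The fingers move at their own pace and stop on an object; the grip force is fixed at half the most. Time passes only in rows, so rows that do not move let the fingers close. It gives the time, the measured TCP pose, the force, the opening and the grip force at its end, in the units of the state.
- manip.state(): the state, without advancing time (a new reading comes with each control period).
- manip.grab_frame(name): name is "side" or "top"; returns (picture, depth): 480x640x3 uint8, red, green, blue; 480x640 float32, m along the optical axis (not along the pixel's ray), 0 where there is no reading.
- manip.camera_model(name): a dict with "mtx" (3x3 intrinsics, pixels), "world_to_cam" (4x4, takes a point from world to camera coordinates). Camera axes: x right, y down, z forward; pixel columns grow to the right and rows downward; lengths in m; the calibration is good to about 2 mm. A picture is of the moment at which its call begins. camera_model takes no time and is no camera call.
- manip.job_done(): hands the job in; it is judged then, once.
The state is a dict: "time": time; "joint_pos": joint angles; "joint_vel": joint speeds; "joint_efforts": joint torques, N m; "tool_pos": TCP position; "tool_rot": TCP orientation; "contact_force": force on the tool from outside, world axes, zero at the start; "ft_torque": the same for the moment, N m; "gripper_width": opening from 0.0 (shut) to 1.0 (fully open); "grasp_force": force on a finger pad.
Only numpy, scipy, OpenCV 4.12 (cv2) and the standard library are available. Lean on these libraries where they do the work, as an engineer would, in place of code of your own. Each camera call takes 0.05 s, during which the arm holds its last target. There are 200 camera calls.

### The job

Fit the silvery heating block with the six wide wells into the pocket of the white block heater: its end tab in the pocket's slot, fully down on the pocket floor, flat and square. Lower it in rather than dropping it, then let go. Leave the black block and the other things on the bench where they are.

Things in the scene. Friction and masses are not known exactly. Their poses are not given: they have to be found in the camera images.
- wide_block: The block to fit: silvery aluminium, 100 (x) x 56 (y) x 60 mm high, 0.45 to 0.7 kg, six 18 mm wells in its top. An end tab, 16 mm wide (y) and full height, projects 10 mm from the middle of its -x end. Origin: centre of the underside of the 100 x 56 body; z up. Grip it across the long plain sides, 56 mm apart, in its upper part: the lower 20 mm go into the pocket.
- wide_block_tab (a point): Middle of the outer face of the silvery block's tab: 60 mm from the block's origin along its -x, 30 mm above its underside. Shows which end the tab is on.
- heater: White dry block heater, 170 (x) x 150 (y) mm, flat top 60 mm above the bench, fixed to the bench. Front panel (-x side) with display and knob; x runs from the front to the back. Origin: centre of its underside. A seated block stands 40 mm out of its top, tab towards the front panel; the other way round it does not go in.
- pocket (a point): Centre of the pocket's floor, 40 mm above the bench, 20 mm below the heater's top; axes as the heater's. Pocket 104 (x) x 60 (y) mm: 2 mm of play all round the block; slot for the tab, 20 mm wide, in the middle of its front (-x) end, reaching 64 mm from the centre. The upper 8 mm of the walls slope out by 4 mm as a lead-in. A seated block has its origin here, x along this x.
- narrow_block: Black block of the same outer shape, with fifteen 10 mm wells: not to be moved. Origin: centre of its underside. It and the silvery block lie on either side of the heater; which is on which side varies.
- jar: White jar with red cap, 63 mm across, 98 mm high, standing behind the heater to the left; bystander. Origin: centre of its underside.
- beaker: Small glass beaker, 61 mm across, 69 mm high, standing behind the heater to the right; bystander. Origin: centre of its underside.
- marker: Marker pen with blue cap, 139 mm long, 16 mm thick, lying in front to the left; bystander. Origin: centre of its underside.
- tape: Roll of tape, 72 mm across, 18 mm high, lying in front to the right; bystander. Origin: centre of its underside.

How it is judged:
On the way:
1. the silvery block is lifted clear of the bench and over the heater's top (height (world z) of wide_block above 0.062 m), for 0.1 s.
At the end, for the whole second after the job is handed in: The silvery block rests, released and still, in the pocket: within 3 mm of its floor, centred within 5 mm, square within 0.1 rad, tab in the front slot, level within 0.035 rad; the black block, jar, beaker, marker and tape are each within 30 mm of where they began (horizontal distance between wide_block and pocket below 0.005 m and z of wide_block in the frame of pocket between -0.003 and 0.003 m and angle between the x axis of wide_block and the x axis of pocket, either way round below 0.1 rad and x of wide_block_tab in the frame of pocket below -0.05 m and angle between wide_block's own z axis and vertical below 0.035 rad and linear speed of wide_block below 0.01 m/s and distance of each of narrow_block, jar, beaker, marker, tape from where it was at the start of the episode below 0.03 m); the robot touches nothing.
It fails at once if the silvery block falls into the pocket (faster than 0.5 m/s within 70 mm sideways and 60 mm above its seat) (linear speed of wide_block above 0.5 m/s and horizontal distance between wide_block and pocket below 0.07 m and z of wide_block in the frame of pocket below 0.06 m).
It fails at once if the black block is moved by more than 30 mm (distance of narrow_block from where it was at the start of the episode above 0.03 m).
It fails at once if a bystander is moved by more than 30 mm (distance of any of jar, beaker, marker, tape from where it was at the start of the episode above 0.03 m).
It also fails if it takes over 42 s, if anything falls off the work surface, if the arm or the gripper's body presses on something with over 40 N, if the wrist force passes 120 N, or if a joint passes its speed limit or range.

## Working session

There is one attempt and no reset: what is moved stays moved. The work goes in short steps, Python scripts to look and compute and a shell command to move; the robot and the scene stay as the last step left them, time stands still between calls to the robot, and variables do not carry over. Pictures are saved under pics/ and viewed, at most 10 in all, crops included, and the job is handed in when it is done.

```bash
mkdir -p pics
python3 - <<'E'
from plant import manip
import cv2, numpy as np
for n in ("top","side"):
    p,d=manip.grab_frame(n); cv2.imwrite(f"pics/{n}0.png",p[:,:,::-1]); np.save(f"pics/{n}0.npy",d)
    print(n,manip.camera_model(n))
print(manip.state(), manip.grip_point_offset)
E
```

```text
top {'mtx': array([[623.51757497,   0.        , 325.14022441],
       [  0.        , 623.51757497, 241.70667434],
       [  0.        ,   0.        ,   1.        ]]), 'world_to_cam': array([[ 0.00561628, -0.99984333,  0.01678632, -0.04494325],
       [-0.99474509, -0.00730216, -0.10212194,  0.56856021],
       [ 0.10222851, -0.01612456, -0.99463025,  1.28891875],
       [ 0.        ,  0.        ,  0.        ,  1.        ]])}
side {'mtx': array([[471.6564342 ,   0.        , 320.64655196],
       [  0.        , 471.6564342 , 239.23297508],
       [  0.        ,   0.        ,   1.        ]]), 'world_to_cam': array([[-0.98758798, -0.15584035,  0.01959003,  0.58073086],
       [-0.11799506,  0.65380212, -0.74740883,  0.12533541],
       [ 0.10366845, -0.7404435 , -0.6640755 ,  1.0417861 ],
       [ 0.        ,  0.        ,  0.        ,  1.        ]])}
{'time': 0.1, 'joint_pos': array([ 1.13401186e+00,  5.33122410e-02,  1.61414193e+00, -1.32879514e-05,
        1.47602061e+00, -1.19001128e-01]), 'joint_vel': array([-3.45423632e-04, -1.36087594e-03, -3.71563454e-03,  3.21570582e-05,
        4.02656718e-03,  6.49281014e-05]), 'joint_efforts': array([-2.71540239e-04, -3.94905531e+01, -3.71363139e+01, -1.46909210e-04,
        4.01093755e-03, -1.51775527e-05]), 'tool_pos': array([0.19505232, 0.59319111, 0.23018152]), 'tool_rot': array([-2.51800963e-04,  1.58223237e-01,  9.87402918e-01, -9.06770816e-04]), 'contact_force': array([ 0.23111806, -0.18522748,  0.44594709]), 'ft_torque': array([ 0.00759627,  0.00684433, -0.01903803]), 'grasp_force': 0.0, 'gripper_width': 1.0058004682056885} 0.0187
```

View pics/top0.png

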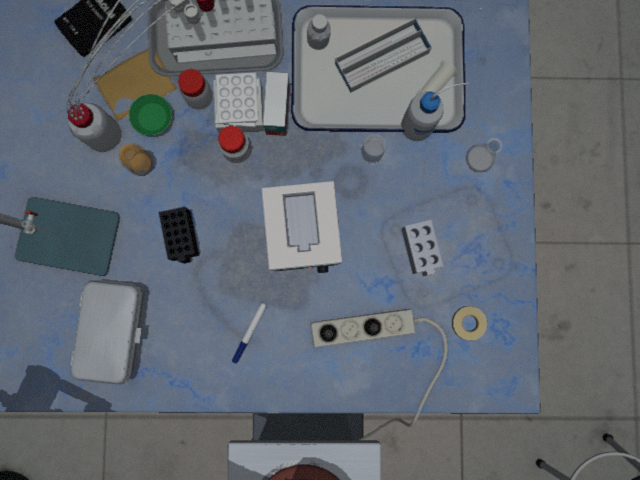

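View pics/side0.png

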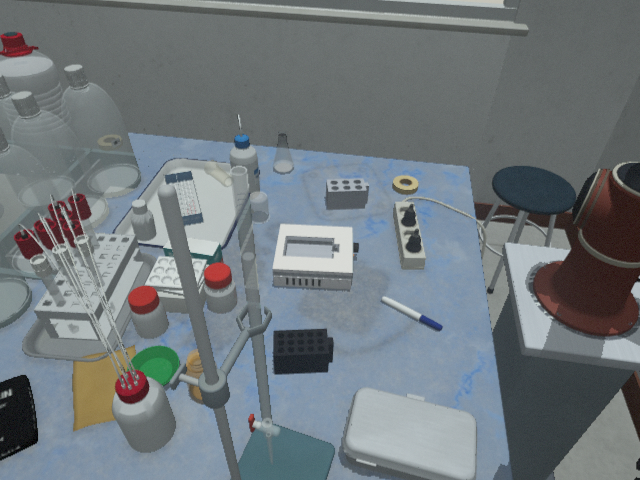

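The top view shows the silvery block right of the heater at about (422,248), its tab at (428,272) facing the robot. The heater is at (302,225), with the slot at its lower (front) edge. The side view agrees, and the black block is on the left. Next, an enlarged crop.

Run:
```python
import cv2, numpy as np
p=cv2.imread("pics/top0.png"); d=np.load("pics/top0.npy")
c=np.hstack([cv2.resize(p[175:280,255:350],None,fx=4,fy=4,interpolation=2),cv2.resize(p[175:280,390:485],None,fx=4,fy=4,interpolation=2)])
cv2.imwrite("pics/crop0.png",c)
np.set_printoptions(precision=3,suppress=True,linewidth=150)
print(d[225:245:6,290:312:5]); print(d[222:270:6,400:445:4])
```

```text
[[1.307 1.314 1.306 1.315 1.316]
 [1.308 1.312 1.311 1.31  1.31 ]
 [1.314 1.31  1.31  1.307 1.309]
 [1.303 1.302 1.303 1.303 1.286]]
[[1.355 1.355 1.357 0.    1.36  1.298 1.296 1.297 1.357 1.356 1.359 1.36 ]
 [1.352 1.312 1.293 1.295 1.301 1.293 1.335 1.317 1.296 1.356 1.354 1.355]
 [1.354 1.329 1.293 1.334 1.332 1.293 1.295 1.294 1.293 1.355 1.356 1.354]
 [1.354 1.35  1.302 1.286 1.294 1.292 1.298 1.299 1.293 1.292 1.348 1.356]
 [1.349 1.348 1.32  1.291 1.336 1.319 1.293 1.34  1.32  1.295 1.348 1.35 ]
 [1.345 1.347 1.335 1.289 1.289 1.289 1.29  1.291 1.29  1.295 1.353 1.348]
 [1.348 1.351 1.349 1.305 1.286 1.315 1.294 1.291 1.334 1.306 1.292 1.348]
 [1.349 1.346 1.347 1.32  1.289 1.332 1.314 1.289 1.286 1.29  1.288 1.348]]
```

View pics/crop0.png

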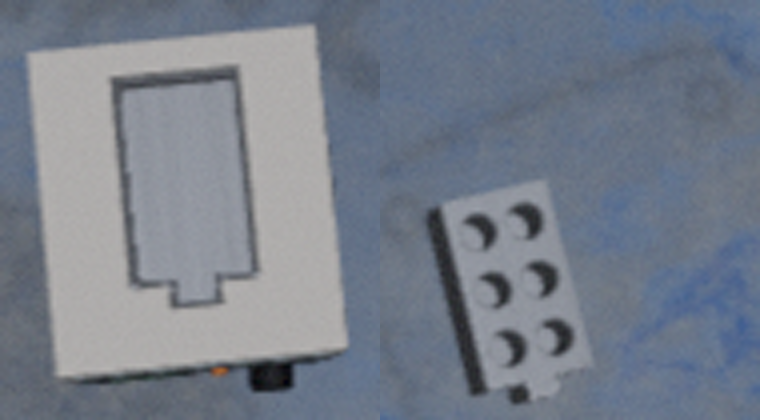

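The crop shows the heater's top corners at (28,52), (316,25), (347,347) and (57,377). The block's top corners are at (441,203), (546,180), (594,365) and (486,390), with the tab at about (543,390).

```bash
cat > h.py <<'E'
import numpy as np, cv2
from plant import manip
np.set_printoptions(precision=4,suppress=True)
def w(n,uv,z):
    c=manip.camera_model(n); T=c["world_to_cam"]; R,t=T[:3,:3],T[:3,3]
    r=(R.T@np.linalg.inv(c["mtx"])@np.c_[np.array(uv,float),np.ones(len(uv))].T).T; o=-R.T@t
    return (o+r*((z-o[2])/r[:,2])[:,None])[:,:2]
def rect(name,q):  # BL,BR,FR,FL (back=+x)
    c=q.mean(0); ax=(q[0]+q[1]-q[2]-q[3])/2; ay=(q[0]+q[3]-q[1]-q[2])/2
    print(name,"centre",c,"len",np.linalg.norm(ax),np.linalg.norm(ay),"yaw",np.arctan2(ax[1],ax[0]),np.arctan2(-ay[0],ay[1]))
E
python3 - <<'E'
from h import *
o=np.array([255,175]);
f=lambda p,o:np.array(p)/4+o-.375
rect("heater",w("top",f([(28,52),(316,25),(347,347),(57,377)],o),.06))
rect("rim",w("top",f([(112,78),(238,67),(258,272),(134,286)],o),.06))
rect("block",w("top",f([(441-380,203),(546-380,180),(594-380,365),(486-380,390)],np.array([390,175])),.06))
print("tab",w("top",f([(543-380,397)],np.array([390,175])),.06))
s=manip.state(); from scipy.spatial.transform import Rotation as R
q=s["tool_rot"]; print(R.from_quat([*q[1:],q[0]]).as_matrix())
E
```

```text
heater centre [0.6013 0.0086] len 0.16948717092175206 0.15017858257344466 yaw 0.10119959583077101 0.10691081726886381
rim centre [0.6138 0.0095] len 0.10849531556467024 0.065032446804038 yaw 0.10995113309443437 0.1085193920082712
block centre [ 0.559 -0.245] len 0.09923204303584249 0.0568583598906751 yaw 0.23496753303802329 0.22834189643630934
tab [[ 0.5007 -0.258 ]]
[[-0.9499  0.3125 -0.0008]
 [ 0.3125  0.9499 -0.0017]
 [ 0.0002 -0.0019 -1.    ]]
```

The sizes match: heater 169x150 mm, block 99x57 mm. Tool yaw is -0.318 and the block's is 0.232. I'll translate first, then turn by -0.55 about the tool z while descending.

```bash
python3 -m crank '[{"x":-3.04,"y":-3.41},{"x":-3.04,"y":-3.41},{"x":-3.04,"y":-3.41},{"x":-3.04,"y":-3.41},{"x":-3.04,"y":-3.41}]' 100
python3 -m crank '[{"x":-3.04,"y":-3.41},{"x":-3.04,"y":-3.41},{"x":-3.04,"y":-3.41},{"x":-3.04,"y":-3.41},{"x":-3.04,"y":-3.41}]'
```

```text
schema error: expected keys x, y, z, turn
schema error: expected keys x, y, z, turn
```

All four keys are required.

```bash
python3 -m crank '[{"x":-3.04,"y":-3.41,"z":0,"turn":0},{"x":-3.04,"y":-3.41,"z":0,"turn":0},{"x":-3.04,"y":-3.41,"z":0,"turn":0},{"x":-3.04,"y":-3.41,"z":0,"turn":0},{"x":-3.04,"y":-3.41,"z":0,"turn":0}]' 100
python3 -m crank '[{"x":-3.04,"y":-3.41,"z":0,"turn":0},{"x":-3.04,"y":-3.41,"z":0,"turn":0},{"x":-3.04,"y":-3.41,"z":0,"turn":0},{"x":-3.04,"y":-3.41,"z":0,"turn":0},{"x":-3.04,"y":-3.41,"z":0,"turn":0}]'
```

```text
time: 0.6
tool_pos: [0.2865, 0.3824, 0.2307]
tool_rot: [-0.0, 0.158, 0.987, -0.0]
contact_force: [0.5, -0.2, 0.6]
gripper_width: 1.001
grasp_force: 0.0
time: 1.1
tool_pos: [0.3776, 0.173, 0.231]
tool_rot: [0.0, 0.158, 0.987, 0.0]
contact_force: [0.6, 0.8, 0.3]
gripper_width: 1.004
grasp_force: 0.0
```

```bash
python3 -m crank '[{"x":-3.04,"y":-3.41,"z":0,"turn":0},{"x":-3.04,"y":-3.41,"z":0,"turn":0},{"x":-3.04,"y":-3.41,"z":0,"turn":0},{"x":-3.04,"y":-3.41,"z":0,"turn":0},{"x":-3.04,"y":-3.41,"z":0,"turn":0}]'
python3 -m crank '[{"x":-3.04,"y":-3.41,"z":0,"turn":0},{"x":-3.04,"y":-3.41,"z":0,"turn":0},{"x":-3.04,"y":-3.41,"z":0,"turn":0},{"x":-3.04,"y":-3.41,"z":0,"turn":0},{"x":-3.04,"y":-3.41,"z":0,"turn":0}]'
python3 -m crank '[{"x":0,"y":0,"z":1,"turn":-0.14},{"x":0,"y":0,"z":2,"turn":-0.14},{"x":0,"y":0,"z":2,"turn":-0.14},{"x":0,"y":0,"z":2,"turn":-0.13},{"x":0,"y":0,"z":0,"turn":0}]'
python3 - <<'E'
from h import *
p,_=manip.grab_frame("side"); cv2.imwrite("pics/side1.png",cv2.resize(p[120:260,270:450],None,fx=4,fy=4,interpolation=2)[:,:,::-1])
print(manip.state()["tool_pos"],manip.state()["joint_pos"])
E
```

```text
time: 1.6
tool_pos: [0.4688, -0.0366, 0.2309]
tool_rot: [-0.0, 0.158, 0.987, 0.0]
contact_force: [0.7, -0.7, 0.9]
gripper_width: 1.002
grasp_force: 0.0
time: 2.1
tool_pos: [0.5599, -0.2459, 0.2306]
tool_rot: [-0.0, 0.158, 0.987, 0.0]
contact_force: [0.3, 0.3, 0.8]
gripper_width: 1.0
grasp_force: 0.0
time: 2.6
tool_pos: [0.5574, -0.2429, 0.1568]
tool_rot: [-0.003, -0.116, 0.993, 0.002]
contact_force: [-0.7, -0.4, -1.0]
gripper_width: 0.998
grasp_force: 0.0
[ 0.5584 -0.2434  0.159 ] [-0.5332  0.0727  1.7152 -0.      1.3584 -2.3335]
```

View pics/side1.png

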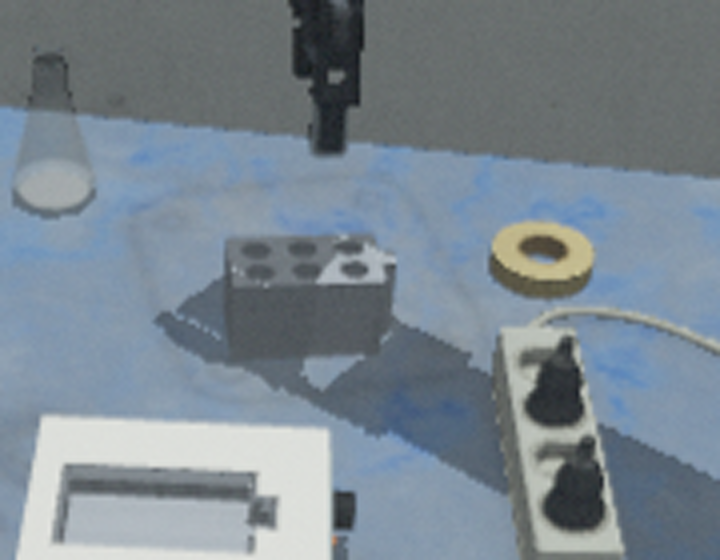

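The gripper, at (330,150) in the crop, is above the block at (310,270) and clear of everything. I'll descend to TCP z 0.03 and grip.

```bash
python3 -m crank '[{"x":0,"y":-0.1,"z":3,"turn":0},{"x":0,"y":0,"z":3,"turn":0},{"x":0,"y":0,"z":3,"turn":0},{"x":0,"y":0,"z":2,"turn":0},{"x":0,"y":0,"z":1.9,"turn":0}]'
python3 -m crank '[{"x":0,"y":0,"z":0,"turn":0},{"x":0,"y":0,"z":0,"turn":0},{"x":0,"y":0,"z":0,"turn":0},{"x":0,"y":0,"z":0,"turn":0},{"x":0,"y":0,"z":0,"turn":0}]' 0
python3 -m crank '[{"x":0,"y":0,"z":0,"turn":0},{"x":0,"y":0,"z":0,"turn":0},{"x":0,"y":0,"z":0,"turn":0},{"x":0,"y":0,"z":0,"turn":0},{"x":0,"y":0,"z":0,"turn":0}]'
```

```text
time: 3.15
tool_pos: [0.5606, -0.2454, 0.0326]
tool_rot: [0.001, -0.114, 0.993, -0.0]
contact_force: [0.2, -0.5, 0.2]
gripper_width: 1.003
grasp_force: 0.0
time: 3.65
tool_pos: [0.5613, -0.2458, 0.0344]
tool_rot: [0.001, -0.116, 0.993, -0.001]
contact_force: [1.0, -0.5, 3.8]
gripper_width: 0.641
grasp_force: 68.4
time: 4.15
tool_pos: [0.5613, -0.2459, 0.0343]
tool_rot: [0.001, -0.116, 0.993, -0.001]
contact_force: [0.5, -0.8, 6.5]
gripper_width: 0.644
grasp_force: 68.8
```

```bash
python3 -m crank '[{"x":0,"y":0,"z":-1,"turn":0},{"x":0,"y":0,"z":-2,"turn":0},{"x":0,"y":0,"z":-3,"turn":0},{"x":0,"y":0,"z":-2,"turn":0.06},{"x":0,"y":0,"z":-1,"turn":0.067}]'
python3 -m crank '[{"x":-0.8,"y":2.47,"z":0,"turn":0},{"x":-0.8,"y":2.47,"z":0,"turn":0},{"x":-0.8,"y":2.47,"z":0,"turn":0},{"x":-0.8,"y":2.47,"z":0,"turn":0},{"x":-0.8,"y":2.47,"z":0,"turn":0}]'
python3 -m crank '[{"x":-0.8,"y":2.47,"z":0,"turn":0},{"x":-0.8,"y":2.47,"z":0,"turn":0},{"x":-0.8,"y":2.47,"z":0,"turn":0},{"x":-0.8,"y":2.47,"z":0,"turn":0},{"x":-0.8,"y":2.47,"z":0,"turn":0}]'
python3 -m crank '[{"x":0,"y":0,"z":1,"turn":0},{"x":0,"y":0,"z":0,"turn":0},{"x":0,"y":0,"z":0,"turn":0}]'
python3 - <<'E'
from h import *
for n,(a,b,c,d) in dict(top=(170,285,250,360),side=(195,300,260,370)).items():
    p,_=manip.grab_frame(n); cv2.imwrite(f"pics/{n}2.png",p[:,:,::-1]); 
    globals()[n]=cv2.resize(p[a:b,c:d],(400,400*(b-a)//(d-c)),interpolation=2)[:,:,::-1]
H=max(len(top),len(side)); pad=lambda i:np.vstack([i,np.zeros((H-len(i),400,3),'u1')])
cv2.imwrite("pics/c2.png",np.hstack([pad(top),pad(side)])); s=manip.state(); print(s["tool_pos"],s["tool_rot"])
E
```

```text
time: 4.65
tool_pos: [0.5601, -0.2452, 0.1239]
tool_rot: [0.0, -0.051, 0.999, -0.0]
contact_force: [-0.1, 0.7, -4.0]
gripper_width: 0.64
grasp_force: 67.6
time: 5.15
tool_pos: [0.5855, -0.1167, 0.1209]
tool_rot: [-0.001, -0.053, 0.999, 0.001]
contact_force: [0.9, -0.4, -4.1]
gripper_width: 0.64
grasp_force: 67.5
time: 5.65
tool_pos: [0.6122, 0.0101, 0.1208]
tool_rot: [-0.002, -0.053, 0.999, 0.0]
contact_force: [-0.1, -0.6, -4.4]
gripper_width: 0.645
grasp_force: 67.5
time: 5.95
tool_pos: [0.6123, 0.0084, 0.1109]
tool_rot: [-0.002, -0.052, 0.999, 0.0]
contact_force: [0.4, -0.0, -3.2]
gripper_width: 0.645
grasp_force: 67.4
[0.6132 0.0081 0.112 ] [-0.0004 -0.052   0.9986 -0.0001]
```

View pics/c2.png

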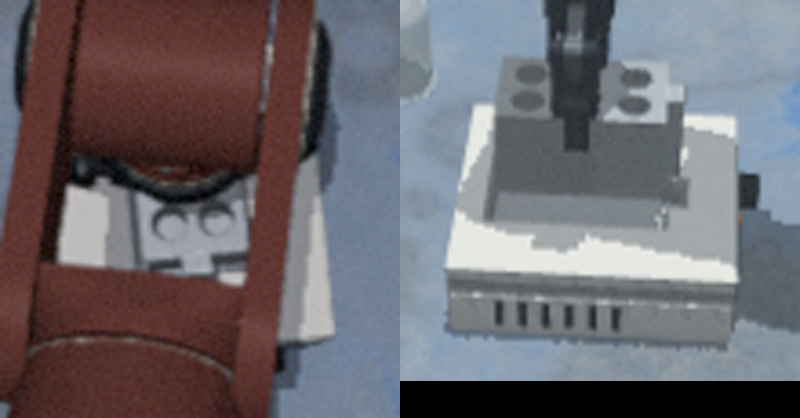

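The side view shows the block hovering above the pocket at about (590,130), with the tab towards the front (right). The top view is mostly hidden by the arm. I'll enlarge the side view, together with the unobstructed pocket from the first picture.

Run:
```python
from h import *
a=cv2.imread("pics/side0.png")[222:292,270:362]; b=cv2.imread("pics/side2.png")[202:264,280:345]
A=cv2.resize(a,None,fx=4.2,fy=4.2,interpolation=2); B=cv2.resize(b,None,fx=6,fy=6,interpolation=2)
H=max(len(A),len(B)); pad=lambda i:np.vstack([i,np.zeros((H-len(i),i.shape[1],3),'u1')])
o=np.hstack([pad(A),pad(B)]); print(A.shape,B.shape); cv2.imwrite("pics/c3.png",o)
```

```text
(294, 386, 3) (372, 390, 3)
```

View pics/c3.png

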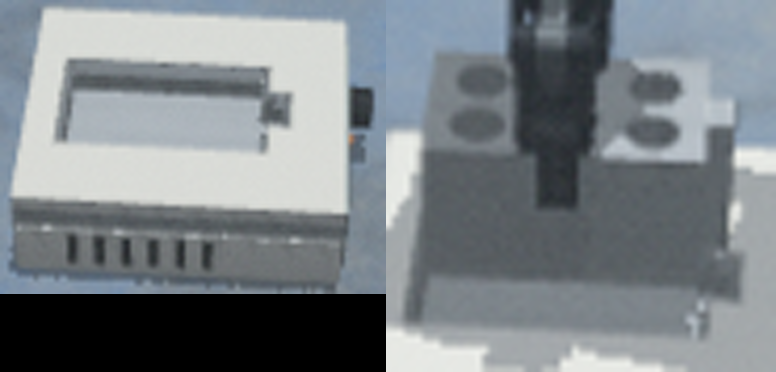

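Left panel: the pocket rim is at (56,142), (68,60), (272,68) and (270,152); the heater top is at (12,198), (44,10), (346,22) and (347,212). Right panel: the block's top is at (424,150), (434,54), (708,60) and (706,161).

Run:
```python
from h import *
f=lambda p,s,o:(np.array(p)+.5)/s-.5+np.array(o)
g=lambda n,p,s,o,z:rect(n,w("side",f(p,s,o),z))
g("rim",[(56,142),(68,60),(272,68),(270,152)],4.2,(270,222),.06)
g("heater",[(12,198),(44,10),(346,22),(347,212)],4.2,(270,222),.06)
g("block",[(38,150),(48,54),(322,60),(320,161)],6,(280,202),.138)
```

```text
rim centre [0.6131 0.0125] len 0.11155049576357494 0.06556270883745738 yaw 0.11448061893576943 0.11722850509846641
heater centre [0.6019 0.0112] len 0.16952254619924334 0.1489033319735339 yaw 0.1176957883435 0.11110288674744286
block centre [0.6122 0.011 ] len 0.0988037049210706 0.05536438318651904 yaw 0.1327666547269561 0.13412595904340874
```

Relative to the pocket the block is off by about 1 mm in x and 1.5 mm in y, and the yaw agrees within the noise. I'll correct and lower gently.

```bash
python3 -m crank '[{"x":-0.1,"y":0.1,"z":0.5,"turn":0},{"x":0,"y":0,"z":0.5,"turn":0},{"x":0,"y":0,"z":0.4,"turn":0},{"x":0,"y":0,"z":0.4,"turn":0},{"x":0,"y":0,"z":0.2,"turn":0}]'
python3 -m crank '[{"x":0,"y":0,"z":0.2,"turn":0},{"x":0,"y":0,"z":0.2,"turn":0},{"x":0,"y":0,"z":0.2,"turn":0},{"x":0,"y":0,"z":0,"turn":0},{"x":0,"y":0,"z":0,"turn":0}]'
```

```text
time: 6.55
tool_pos: [0.6141, 0.01, 0.0914]
tool_rot: [-0.001, -0.053, 0.999, 0.0]
contact_force: [-0.2, -0.0, -4.3]
gripper_width: 0.642
grasp_force: 67.5
time: 7.05
tool_pos: [0.6145, 0.01, 0.0863]
tool_rot: [0.0, -0.053, 0.999, -0.0]
contact_force: [0.4, 0.1, -3.9]
gripper_width: 0.645
grasp_force: 67.5
```

The block is past the lead-in with no contact force; continue.

```bash
python3 -m crank '[{"x":0,"y":0,"z":0.2,"turn":0},{"x":0,"y":0,"z":0.2,"turn":0},{"x":0,"y":0,"z":0.2,"turn":0},{"x":0,"y":0,"z":0.2,"turn":0},{"x":0,"y":0,"z":0,"turn":0}]'
python3 -m crank '[{"x":0,"y":0,"z":0.15,"turn":0},{"x":0,"y":0,"z":0.15,"turn":0},{"x":0,"y":0,"z":0.1,"turn":0},{"x":0,"y":0,"z":0,"turn":0},{"x":0,"y":0,"z":0,"turn":0}]'
```

```text
time: 7.55
tool_pos: [0.6141, 0.0101, 0.0777]
tool_rot: [-0.0, -0.053, 0.999, 0.0]
contact_force: [0.8, -1.0, -4.1]
gripper_width: 0.643
grasp_force: 67.5
time: 8.05
tool_pos: [0.6146, 0.01, 0.0744]
tool_rot: [0.0, -0.053, 0.999, -0.0]
contact_force: [0.3, 0.2, -4.4]
gripper_width: 0.64
grasp_force: 67.5
```

Still not touching, so I'll go down in small steps until the force changes.

```bash
python3 -m crank '[{"x":0,"y":0,"z":0.1,"turn":0},{"x":0,"y":0,"z":0,"turn":0},{"x":0,"y":0,"z":0,"turn":0}]'
python3 -m crank '[{"x":0,"y":0,"z":0.1,"turn":0},{"x":0,"y":0,"z":0,"turn":0},{"x":0,"y":0,"z":0,"turn":0}]'
```

```text
time: 8.35
tool_pos: [0.6148, 0.01, 0.0743]
tool_rot: [0.0, -0.053, 0.999, -0.0]
contact_force: [-3.1, 1.5, 3.6]
gripper_width: 0.645
grasp_force: 68.3
time: 8.65
tool_pos: [0.615, 0.01, 0.0743]
tool_rot: [0.0, -0.053, 0.999, -0.0]
contact_force: [-6.0, 0.6, 9.0]
gripper_width: 0.645
grasp_force: 69.1
```

The block touched at exactly the expected height (TCP 0.0743), so it is on the floor. Release and rise.

```bash
python3 -m crank '[{"x":0,"y":0,"z":-0.1,"turn":0},{"x":0,"y":0,"z":0,"turn":0},{"x":0,"y":0,"z":0,"turn":0},{"x":0,"y":0,"z":0,"turn":0},{"x":0,"y":0,"z":0,"turn":0}]' 100
python3 -m crank '[{"x":0,"y":0,"z":0,"turn":0},{"x":0,"y":0,"z":-0.5,"turn":0},{"x":0,"y":0,"z":-1,"turn":0},{"x":0,"y":0,"z":-2,"turn":0},{"x":0,"y":0,"z":-3,"turn":0}]'
python3 -m crank '[{"x":0,"y":0,"z":-3,"turn":0},{"x":0,"y":0,"z":-3,"turn":0},{"x":2,"y":-3,"z":-1,"turn":0},{"x":2,"y":-4,"z":0,"turn":0},{"x":2,"y":-4,"z":0,"turn":0}]'
python3 -m crank '[{"x":2,"y":-4,"z":0,"turn":0},{"x":2,"y":-4,"z":0,"turn":0},{"x":2,"y":-4,"z":0,"turn":0},{"x":0,"y":0,"z":0,"turn":0},{"x":0,"y":0,"z":0,"turn":0}]'
python3 - <<'E'
from h import *
t=manip.grab_frame("top")[0][175:280,255:350,::-1]; s=manip.grab_frame("side")[0][202:292,270:362,::-1]
cv2.imwrite("pics/c4.png",np.hstack([cv2.resize(t,None,fx=4,fy=4,interpolation=2),np.vstack([cv2.resize(s,None,fx=4,fy=4,interpolation=2),np.zeros((60,368,3),'u1')])]))
E
```

```text
time: 9.15
tool_pos: [0.6145, 0.01, 0.0731]
tool_rot: [-0.0, -0.053, 0.999, 0.0]
contact_force: [-0.1, 0.2, 0.5]
gripper_width: 1.001
grasp_force: 0.0
time: 9.65
tool_pos: [0.6133, 0.0101, 0.1378]
tool_rot: [-0.002, -0.053, 0.999, 0.0]
contact_force: [0.0, -0.3, -0.3]
gripper_width: 1.005
grasp_force: 0.0
time: 10.15
tool_pos: [0.5665, -0.1066, 0.2106]
tool_rot: [0.002, -0.053, 0.999, -0.001]
contact_force: [1.3, -0.1, -0.2]
gripper_width: 1.001
grasp_force: 0.0
time: 10.65
tool_pos: [0.5192, -0.2322, 0.2093]
tool_rot: [0.001, -0.051, 0.999, -0.0]
contact_force: [0.9, 1.3, -0.8]
gripper_width: 1.004
grasp_force: 0.0
```

View pics/c4.png

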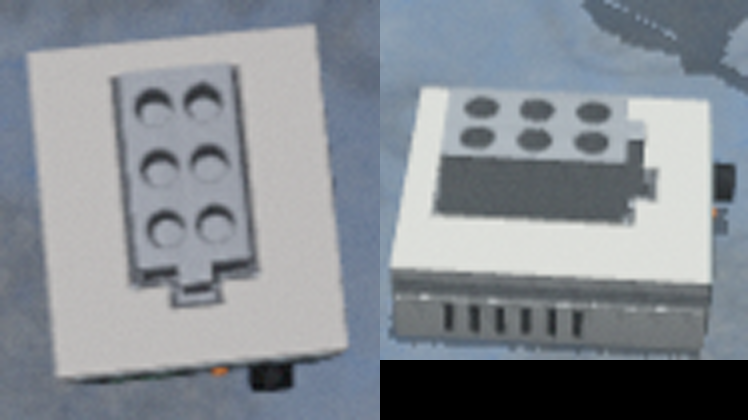

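The block sits level in the pocket in both views, with its tab in the front slot (top view, about (197,285)). Gaps are even and the gripper is clear.

```bash
python3 -c "
from plant import manip; print(manip.job_done())"
```

```text
the job is handed in; nothing more can be done
None
```

The silvery block is lowered into the heater pocket with its tab in the front slot, released and resting on the floor; the black block and the other things were not touched, and the job is handed in (no verdict was returned).

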